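# Put a plaster slab away and fasten the case

### The arm

A 6-joint arm with a two-finger parallel gripper is mounted at the origin on the work surface. World frame = base frame: x ahead of the robot, y to its left, z up, the work surface at z = 0. Lengths are in m, angles in rad, forces in N, time in s.
With the tool pointing down it reaches from about 0.4 to 0.925 m from the base axis. Payload 12.5 kg.
Tool frame: the origin (TCP) lies between the finger pads; the fingertips stand 19 mm ahead of it and the grasp point (between the pads) is the TCP; z points along the fingers, y is the direction in which the jaws open and shut (so a half turn about z gives the same grasp; the last joint's range is limited). The gripper opens to 95 mm and grips with 3 to 60 N. Pads are 20 mm wide; open, the fingers measure 119 mm over their backs; the gripper's body (75 mm by 180 mm) begins 59 mm behind the grasp point.
Start: joints at [-1.404, 0.491, 1.559, -0, 1.092, -0.106], TCP at [0.168, -0.602, 0.234] pointing down, gripper open.
Joint ranges: [-3.1, 3.1], [-0.84, 2.19], [0.05, 2.79], [-1.13, 4.28], [0.06, 2.93], [-2.69, 2.69]. Speed limits (rad/s): [2.22, 2.22, 2.79, 3.14, 3.14, 3.14].

### API

Orientations are given as a rotation vector (axis times angle).
In Python, from plant import env gives the robot as it stands.
- The arm moves only by the tool drive_tool, never from a script. Its arguments are lists of equal length, an entry for each row: "hand": the opening, from 0 (shut) to 1 (fully open); "dp": the shift along the tool's x, y, z as a fraction of full scale, a list of three; "yaw": the turn about the tool's z as a fraction of full scale. In form: {"hand": [hand, ...], "dp": [[tx, ty, tz], ...], "yaw": [yaw, ...]}. A call has exactly 8 rows; each row is the pose to reach, as a shift and turn from the pose commanded when the call began, along the tool's axes at that moment; what a row does not reach only later rows make up. Full scale, the value 1, is 100 mm for a shift and 0.5 rad for a turn. A row lasts 1/8 s, in which the tool goes at most 62.5 mm and 10.7 degrees, less where a joint would pass 70% of its speed; a pose out of reach is approached as far as the arm can. A call with a number of a shift or a turn outside -1 to 1 is refused whole. A call with a gripper value outside its range is refused whole. The fingers move at their own pace and stop on an object; "force" is the grip in N (left out, the last holds). Time passes only in rows, so rows that repeat a pose let the fingers close, or fill a call up. It gives the time, the measured TCP pose, the force and the opening at its end, in the units of the state.
- env.observe(): the state, without advancing time (a new reading comes with each control period).
- env.capture(name): name is "side" or "top"; returns a dict with "pixels" (400x640x3 uint8, red, green, blue), "camera_matrix" (3x3 intrinsics, pixels), "eye" and "orientation" of the camera in the world. Camera axes: x right, y up, looking along -z (the intrinsics and any distortion apply to the point x, -y, -z); pixel columns grow to the right and rows downward; lengths in m; the calibration is good to about 2 mm. A picture is of the moment at which its call begins. There is no depth.
- env.job_done(): hands the job in, once; it reports no verdict.
The state is a dict: "t": time; "joint_pos": joint angles; "qvel": joint speeds; "joint_torque": joint torques, N m; "ee_pos": TCP position; "eef_rot": TCP orientation; "wrist_force": force on the tool from outside, world axes, zero at the start; "wrist_torque": the same for the moment, N m; "opening": opening from 0.0 (shut) to 1.0 (fully open).
Only numpy, scipy, OpenCV 4.12 (cv2) and the standard library are available. Lean on these libraries where they do the work, as an engineer would, in place of code of your own. Each camera call takes 0.05 s, during which the arm holds its last target. There are 200 camera calls.

### The job

Take the metal can that weighs down the plaster slabs off their stack and stand it upright on a free spot of the table. Then lay the top plaster slab from the stack flat in the large bay of the plywood case, shut the lid fully, and last of all swing the steel hasp over until it lies flat on the lid with the staple through its slot. Leave the other slabs on their stack and do not push, lift or knock over anything else on the table.

Things in the scene. Friction and masses are not known exactly. Their poses are not given: they have to be found in the camera images.
- can: Plain metal can filled with plaster, closed, 56 mm across, 70 mm high, 0.3 to 0.5 kg, standing on slab_top within 15 mm of its centre. Origin at the centre of its underside, z up. It is to stand on the bare table (z = 0), anywhere it fits. Besides the listed things the table is free between 0.35 and 0.78 m ahead and up to 0.45 m to either side of the robot.
- slab_top: The slab to put away: the uppermost of three equal, loose, off-white plaster slabs, 120 (own x) x 60 (y) x 18 (z) mm, 0.11 to 0.22 kg, edges rounded 2 mm. Origin at the centre of its underside, z up. The stack may stand on the robot's left or right; on the other side stands a stack of round wooden discs.
- slab_mid: The slab directly under slab_top, of the same size, roughly aligned with it (offset up to 4 mm, turned up to 0.06 rad). Stays in the stack. Origin at the centre of its underside.
- slab_low: The lowest slab of the stack, of the same size, on a fixed wooden rest 130 x 70 x 12 mm. Stays. Origin at the centre of its underside.
- case: Open-topped plywood case, fixed, outside 150 (own x) x 206 (y) x 50 (z) mm, walls and floor 8 mm. Origin: centre of its underside; x points from the front wall (with the hasp, roughly facing the robot) to the rear wall (with the lid); z up. A 6 mm divider at y = +45 to +51 mm, its top at z = 40, leaves a large bay (134 x 140 mm, y = -95 to +45 mm) and a narrow compartment with two tools.
- bay (a point): Centre of the large bay's floor, at (0, -25, 8) mm in the case frame; axes as the case. The slab fits lying flat, with its length along y (10 mm to spare at each end) or along x (7 mm at each end).
- lid (a joint): Angle of the plywood lid, rad: 0 shut, pi/2 upright; starts at 1.5 to 1.75, shuts towards the robot. 153 mm from hinge to front edge, 206 mm wide (y), 10 mm thick; shut, its upper face is 60 mm above the table. The hinge is stiff: the lid stays where left, and about 2 to 6 N at its edge swings it.
- lid_edge (a point): Middle of the lid's front edge, on its upper (outer) face; moves with the lid.
- hasp (a joint): Angle of the steel hasp, rad: 0 flat on the shut lid, pointing away from the robot, staple through its slot; pi/2 straight up; more when leaning over towards the robot; starts at 1.8 to 2.35. A flat strap 92 mm from hinge to end, 40 mm wide (y), 4 mm thick. Stiff: it stays where left, about 1 N at its end swings it. It does not itself obstruct the lid.
- hasp_end (a point): Middle of the hasp's free end, 90 mm from its hinge, at mid thickness; moves with the hasp. Here a lip stands 8 mm above the strap's upper face (the one that looks towards the robot when open). The slot, 14 mm wide, runs from 18 to 54 mm from the hinge; beyond it the strap is solid.
- lid_hinge (a point): Middle of the lid's hinge line, which runs along the case's y; at (75, 0, 50) mm in the case frame, on the rear rim (the lid's underside passes through it). Fixed to the case, axes as the case.
- staple (a point): Foot of the steel staple on the lid's upper face, 128 mm from the hinge line, mid width; moves with the lid. The staple is an arch of 6 mm bar, 24 mm long front to rear, standing 19 mm above the lid.
- hasp_hinge (a point): Middle of the hasp's hinge line, which runs along the case's y; at (-84, 0, 63) mm in the case frame, just in front of the shut lid's front edge. Fixed to the case, axes as the case.
- jar: Bystander: closed jar, 54 mm across, 85 mm high, in front of the case, to the left of the hasp. Origin at the centre of its underside, as for all bystanders.
- cup: Bystander: terracotta cup, 60 mm across, 75 mm high, in front of the case, to the right of the hasp.
- bowl: Bystander: white bowl, 110 mm across, 60 mm high, farther back, to one side of the case.
- flask: Bystander: bottle 66 mm across, 170 mm high, farther back, on the other side of the case from the bowl.
- disc_top: Bystander: upper of two loose round wooden discs, 110 mm across, 18 mm thick, stacked on a 12 mm high wooden rest.
- disc_low: Bystander: lower of the two wooden discs.
Not all that is in view belongs to the job. Leave any blue, pink or red look-alike of the can alone.

How it is judged:
By the outcome, as a careful person would: the job done as asked, in the order asked, and still so for the second after the job is handed in, with the robot touching nothing.
It also fails if it takes over 72 s, if anything falls off the work surface, if the arm or the gripper's body presses on something with over 40 N, if the wrist force passes 120 N, or if a joint passes its speed limit or range.

## Working session

There is one attempt and no reset: what is moved stays moved. The work goes in short steps, Python scripts to look and compute and a tool call to move; the robot and the scene stay as the last step left them, time stands still between calls to the robot, and variables do not carry over. Pictures are saved under pics/ and viewed, about 8 in all and at most 12, crops included, and the job is handed in when it is done.

Besides the shell and the picture viewer there is one more tool, called after "Call:" by a JSON object that holds its "name" and its "arguments". drive_tool: Moves the arm, as the interface text tells. Its arguments: {"type":"object","properties":{"hand":{"type":"array","items":{"type":"number"}},"dp":{"type":"array","items":{"type":"array","items":{"type":"number"}}},"yaw":{"type":"array","items":{"type":"number"}},"force":{"type":"number"}},"required":["hand","dp","yaw"]}

```bash
ls; mkdir -p pics; python3 - <<'E'
from plant import env
import cv2
o=env.observe();print(o)
for n in("side","top"):
    c=env.capture(n);cv2.imwrite(f"pics/{n}0.png",c["pixels"][...,::-1]);print(n,{k:v for k,v in c.items() if k!="pixels"})
E
```

```text
pics
{'t': 0.0, 'joint_pos': array([-1.40362392e+00,  4.91578737e-01,  1.55944707e+00, -9.59886240e-06,
        1.09168275e+00, -1.05596695e-01]), 'qvel': array([-3.14861587e-04,  4.95708882e-04, -3.04494728e-04, -6.75290371e-04,
       -5.41831151e-04,  2.19065715e-05]), 'joint_torque': array([ 3.70877038e-03, -6.12638569e+01, -2.58181143e+01,  6.93515246e-02,
        4.82128188e-02, -1.08499835e-04]), 'ee_pos': array([ 0.16835997, -0.6016716 ,  0.23305064]), 'eef_rot': array([-3.11131423e+00, -4.26992930e-01,  6.73038930e-05]), 'wrist_force': array([-0.88190088, -0.49446442, -0.17579118]), 'wrist_torque': array([ 0.01960817, -0.00528812,  0.06851616]), 'opening': 0.9983374455601995}
side {'camera_matrix': array([[364.36034815,   0.        , 316.97750522],
       [  0.        , 364.36034815, 194.53362866],
       [  0.        ,   0.        ,   1.        ]]), 'eye': array([0.02526741, 0.53059401, 0.56759503]), 'orientation': array([ 0.48744566, -1.10658719, -2.1270135 ])}
top {'camera_matrix': array([[378.41821692,   0.        , 315.41930044],
       [  0.        , 378.41821692, 204.24680058],
       [  0.        ,   0.        ,   1.        ]]), 'eye': array([0.42298539, 0.01322865, 1.05005448]), 'orientation': array([ 0.091203  , -0.07153507, -1.58315871])}
```

View pics/top0.png

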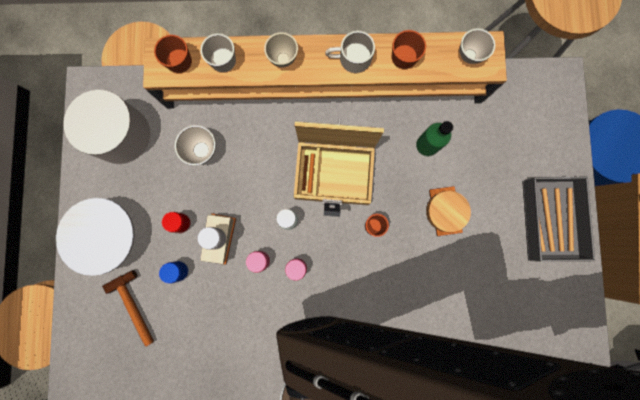

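View pics/side0.png

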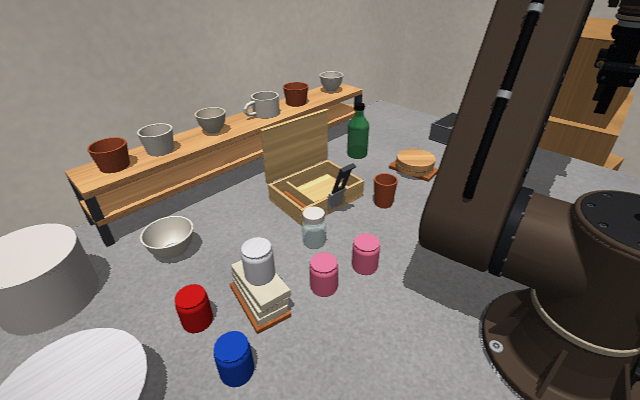

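The top view shows the can on the slab stack at about (210,238), the case at (335,172) with its lid upright at (338,135) and the hasp at (333,209). The jar is at (286,218), the cup at (377,225), the red can at (175,222) and the blue one at (173,272). The side view shows the can at (258,260), the stack at (262,300), the case at (315,190) and the hasp at (342,185). Next I'll enlarge both views.

```bash
cat > h.py <<'E'
import numpy as np, cv2
from scipy.spatial.transform import Rotation as R
from plant import env
def snap(n,name=None):
    c=env.capture(n)
    if name: cv2.imwrite(name,c["pixels"][...,::-1])
    return c
CAM={"side":(364.36034815,316.97750522,194.53362866,[0.02526741,0.53059401,0.56759503],[0.48744566,-1.10658719,-2.1270135]),
"top":(378.41821692,315.41930044,204.24680058,[0.42298539,0.01322865,1.05005448],[0.091203,-0.07153507,-1.58315871])}
def ray(n,u,v):
    f,cx,cy,e,o=CAM[n]; return np.array(e),R.from_rotvec(o).apply([(u-cx)/f,-(v-cy)/f,-1])
def onz(n,u,v,z):
    e,d=ray(n,u,v); return e+d*(z-e[2])/d[2]
def proj(n,p):
    f,cx,cy,e,o=CAM[n]; q=R.from_rotvec(o).inv().apply(np.atleast_2d(p)-np.array(e)); 
    return np.c_[cx+f*q[:,0]/-q[:,2],cy+f*q[:,1]/q[:,2]]
def tri(uv1,uv2):
    (a,d),(b,g)=ray("top",*uv1),ray("side",*uv2)
    s=np.linalg.lstsq(np.c_[d,-g],b-a,rcond=None)[0]; p,q=a+s[0]*d,b+s[1]*g
    return (p+q)/2,np.linalg.norm(p-q)
def crop(img,u0,v0,w,h,k):
    i=cv2.resize(img[v0:v0+h,u0:u0+w],None,fx=k,fy=k,interpolation=cv2.INTER_CUBIC)
    for j in range(0,w,20): cv2.putText(i,str(u0+j),(j*k,8),0,.3,(0,0,255),1); cv2.line(i,(j*k,8),(j*k,14),(0,0,255))
    for j in range(0,h,20): cv2.putText(i,str(v0+j),(0,j*k+4),0,.3,(0,0,255),1); cv2.line(i,(20,j*k),(26,j*k),(0,0,255))
    return i
E
python3 - <<'E'
from h import *
a=cv2.imread("pics/top0.png");b=cv2.imread("pics/side0.png")
cv2.imwrite("pics/z_top.png",crop(a,190,115,200,150,4))
cv2.imwrite("pics/z_side.png",crop(b,220,100,180,150,4))
cv2.imwrite("pics/z_side2.png",crop(b,220,230,90,105,4))
i=np.zeros((600,800,3),np.uint8)
x=crop(b,225,105,145,115,4);i[:460,:580]=x
x=crop(b,225,235,70,95,3);i[300:585,588:798]=x
cv2.imwrite("pics/z_side.png",i)
E
```

```text
(no output)
```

View pics/z_top.png

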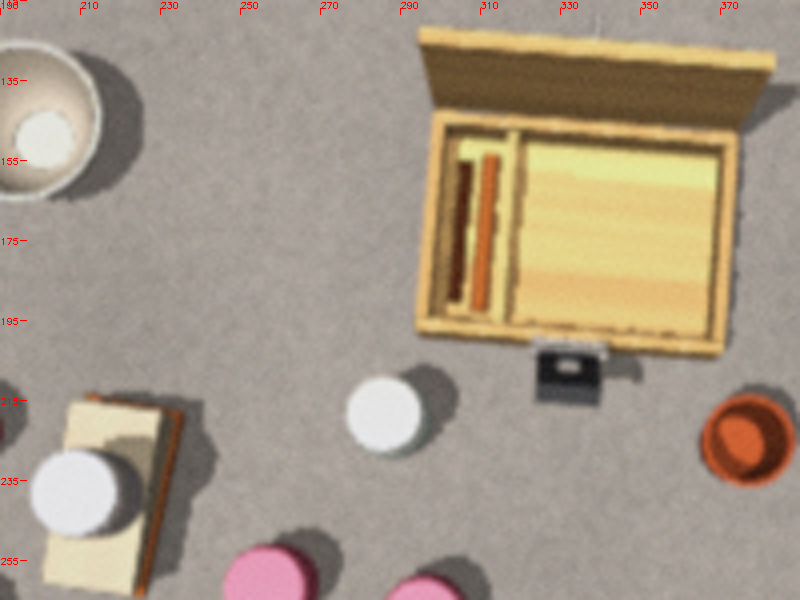

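View pics/z_side.png

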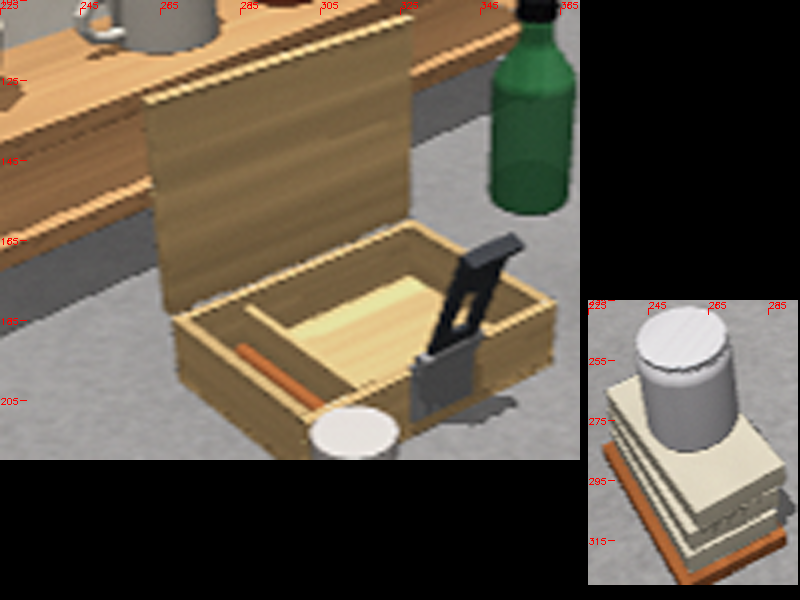

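```bash
python3 - <<'E'
from h import *
from scipy.optimize import least_squares
def T(x,y,a,P): 
    P=np.atleast_2d(P).astype(float);c,s=np.cos(a),np.sin(a)
    return np.c_[x+c*P[:,0]-s*P[:,1],y+s*P[:,0]+c*P[:,1],P[:,2]]
C=np.array([[75,103,50],[75,-103,50],[-75,-103,50],[-75,103,50]])/1e3
ct=[[298.75,143],[375,148],[370.5,204],[294.25,197.5]]; cs=[[269,185],[328.25,160.5],[363.75,180.75],[302.75,208]]
S=np.array([[60,30,66],[60,-30,66],[-60,-30,66],[-60,30,66]])/1e3
st=[[208,215.75],[230.5,217.5],[223,263.5],[200.75,260]]; ss=[[231.3,265.7],[290.7,290],[261.3,308.3]]
f=lambda p:np.r_[(proj("top",T(*p,C))-ct).ravel(),(proj("side",T(*p,C))-cs).ravel()]
r=least_squares(f,[.55,0,0],x_scale=[.1,.1,.1]);print("case",r.x.round(4),r.fun.round(1));case=r.x
f=lambda p:np.r_[(proj("top",T(*p,S))-st).ravel(),(proj("side",T(*p,S[[0,3,2]]))-np.array(ss)[[0,2,1]] if 0 else proj("side",T(*p,S[[0,3,2]]))-np.array(ss)[[0,2,1]]).ravel()]
g=lambda p:(proj("top",T(*p,S))-st).ravel()
r=least_squares(g,[.38,.3,0]);print("slab top-only",r.x.round(4),r.fun.round(1))
print("slab side proj",proj("side",T(*r.x,S)).round(1).tolist())
print("can",onz("top",208.5,238,.136),onz("side",256.7,248.3,.136),tri((208.5,238),(256.7,248.3)))
print("jar",onz("top",286,218.5,.085),"cup",onz("top",377,225,.075))
for n,u,v,z in(("red",175,220,.07),("pink1",258,260,.07),("pink2",296,269,.07),("blue",173,271,.07),("bowl",195,146,.06),("discs",449,212,.048)):print(n,onz("top",u,v,z)[:2].round(3))
# lid edge & hasp
def lid(a): # outer upper edge corners, inner corners
    L=[]
    for y in(.103,-.103):
        for h in(0,.01):
            L.append([.075-.153*np.cos(a)+h*np.sin(a)*1, y, .05+.153*np.sin(a)+h*np.cos(a)])
    return T(*case,L)
for a in(1.5,1.6,1.7):print("lid",a,proj("top",lid(a)).round(1).tolist(),proj("side",lid(a)).round(1).tolist())
def hasp(a):
    d=np.array([np.cos(a),0,np.sin(a)]);n=np.array([-np.sin(a),0,np.cos(a)])
    L=[np.array([-.084,y,.063])+.092*d+h*n for y in(.02,-.02) for h in(-.002,.01)]
    return T(*case,L)
for a in(1.8,1.9,2.0,2.1,2.2):print("hasp",a,proj("top",hasp(a)).round(1).tolist(),proj("side",hasp(a)).round(1).tolist())
E
```

```text
case [ 0.6106 -0.0272 -0.095 ] [-0.1 -0.4 -0.2  0.5  0.6 -0.3 -0.5  0.  -0.8 -1.2 -0.  -1.6  1.1 -0.8
 -0.1  2.2]
slab top-only [ 0.4381  0.2855 -0.1453] [-0.1 -1.   0.   0.2  0.3  0.2 -0.3  0.6]
slab side proj [[231.2, 263.8], [259.0, 250.7], [291.6, 288.4], [261.7, 305.0]]
can [0.43975001 0.28336012 0.136     ] [0.4354069  0.28600882 0.136     ] (array([0.43949434, 0.28411518, 0.13214952]), np.float64(0.0009798163534532626))
jar [0.48769366 0.10033861 0.085     ] cup [ 0.46832624 -0.13282764  0.075     ]
red [0.489 0.391]
pink1 [0.383 0.174]
pink2 [0.359 0.077]
blue [0.358 0.393]
bowl [0.688 0.346]
discs [ 0.501 -0.328]
lid 1.5 [[294.4, 129.7], [294.8, 125.3], [384.0, 136.5], [384.3, 132.1]] [[264.7, 131.5], [262.5, 129.9], [330.9, 109.9], [328.5, 108.6]]
lid 1.6 [[295.0, 123.2], [295.4, 119.0], [384.4, 129.9], [384.7, 125.7]] [[261.3, 129.3], [259.1, 128.1], [327.2, 108.1], [324.8, 107.2]]
lid 1.7 [[295.6, 116.9], [296.0, 113.0], [384.8, 123.6], [385.0, 119.7]] [[258.0, 127.8], [256.0, 127.0], [323.5, 107.0], [321.2, 106.4]]
hasp 1.8 [[324.4, 206.7], [324.0, 211.7], [341.2, 208.1], [340.7, 213.0]] [[337.6, 165.3], [341.1, 168.3], [350.6, 159.7], [354.0, 162.6]]
hasp 1.9 [[324.1, 210.5], [323.7, 215.4], [340.8, 211.8], [340.4, 216.7]] [[340.2, 167.7], [343.6, 171.2], [353.2, 162.0], [356.5, 165.3]]
hasp 2.0 [[323.8, 214.2], [323.4, 218.9], [340.5, 215.5], [340.0, 220.2]] [[342.8, 170.4], [346.0, 174.3], [355.7, 164.6], [358.9, 168.3]]
hasp 2.1 [[323.5, 217.7], [323.1, 222.2], [340.1, 219.1], [339.7, 223.5]] [[345.2, 173.4], [348.3, 177.6], [358.2, 167.5], [361.2, 171.6]]
hasp 2.2 [[323.2, 221.1], [322.9, 225.3], [339.8, 222.4], [339.3, 226.6]] [[347.5, 176.7], [350.4, 181.2], [360.4, 170.7], [363.3, 175.1]]
```

Call:
{"name": "drive_tool", "arguments": {"hand": [1, 1, 1, 1, 1, 1, 1, 1], "dp": [[0.12, -0.12, 0], [0.25, -0.25, 0], [0.4, -0.4, 0], [0.6, -0.6, 0], [0.8, -0.8, 0], [1, -1, 0], [1, -1, 0], [1, -1, 0]], "yaw": [0, 0, 0, 0, 0, 0, 0, 0]}}

```text
t: 1.1
ee_pos: [0.238, -0.4785, 0.2339]
eef_rot: [3.111, 0.428, 0.0]
wrist_force: [-0.2, 0.2, -0.2]
opening: 1.001
```

Call:
{"name": "drive_tool", "arguments": {"hand": [1, 1, 1, 1, 1, 1, 1, 1], "dp": [[0.12, -0.12, 0], [0.25, -0.25, 0], [0.4, -0.4, 0], [0.55, -0.55, 0], [0.7, -0.7, 0], [0.85, -0.85, 0], [1, -1, 0], [1, -1, 0]], "yaw": [0, 0, 0, 0, 0, 0, 0, 0]}}

```text
t: 2.1
ee_pos: [0.3078, -0.354, 0.2338]
eef_rot: [3.112, 0.43, 0.0]
wrist_force: [-0.0, -0.7, -0.5]
opening: 0.997
```

Call:
{"name": "drive_tool", "arguments": {"hand": [1, 1, 1, 1, 1, 1, 1, 1], "dp": [[0.12, -0.12, 0], [0.25, -0.25, 0], [0.4, -0.4, 0], [0.55, -0.55, 0], [0.7, -0.7, 0], [0.85, -0.85, 0], [1, -1, 0], [1, -1, 0]], "yaw": [0, 0, 0, 0, 0, 0, 0, 0]}}

```text
t: 3.1
ee_pos: [0.3769, -0.2309, 0.2337]
eef_rot: [3.112, 0.43, -0.0]
wrist_force: [-0.5, -0.2, -0.8]
opening: 0.999
```

Call:
{"name": "drive_tool", "arguments": {"hand": [1, 1, 1, 1, 1, 1, 1, 1], "dp": [[0.12, -0.12, 0], [0.25, -0.25, 0], [0.4, -0.4, 0], [0.55, -0.55, 0], [0.7, -0.7, 0], [0.85, -0.85, 0], [1, -1, 0], [1, -1, 0]], "yaw": [0, 0, 0, 0, 0, 0, 0, 0]}}

```text
t: 4.1
ee_pos: [0.4461, -0.1085, 0.2336]
eef_rot: [3.112, 0.429, -0.0]
wrist_force: [0.0, -0.7, -0.3]
opening: 0.998
```

Call:
{"name": "drive_tool", "arguments": {"hand": [1, 1, 1, 1, 1, 1, 1, 1], "dp": [[0.05, -0.12, 0], [0.1, -0.25, 0], [0.15, -0.4, 0], [0.2, -0.55, 0], [0.25, -0.7, 0], [0.3, -0.85, 0], [0.3, -1, 0], [0.3, -1, 0]], "yaw": [0, 0, 0, 0, 0, 0, 0, 0]}}

```text
t: 5.1
ee_pos: [0.4474, -0.0036, 0.2336]
eef_rot: [3.112, 0.43, -0.0]
wrist_force: [0.4, -0.7, -0.3]
opening: 1.0
```

Call:
{"name": "drive_tool", "arguments": {"hand": [1, 1, 1, 1, 1, 1, 1, 1], "dp": [[0.05, -0.12, 0], [0.1, -0.25, 0], [0.15, -0.4, 0], [0.2, -0.55, 0], [0.25, -0.7, 0], [0.3, -0.85, 0], [0.3, -1, 0], [0.3, -1, 0]], "yaw": [0.1, 0.2, 0.3, 0.4, 0.5, 0.6, 0.72, 0.84]}}

```text
t: 6.1
ee_pos: [0.4496, 0.1002, 0.2336]
eef_rot: [3.133, -0.233, 0.0]
wrist_force: [-0.1, -0.7, -0.7]
opening: 1.002
```

Call:
{"name": "drive_tool", "arguments": {"hand": [1, 1, 1, 1, 1, 1, 1, 1], "dp": [[-0.02, -0.12, 0], [-0.04, -0.25, 0], [-0.07, -0.4, 0], [-0.1, -0.55, 0], [-0.13, -0.7, 0], [-0.16, -0.8, 0], [-0.19, -0.91, 0], [-0.19, -0.91, 0]], "yaw": [0, 0, 0, 0, 0, 0, 0, 0]}}

```text
t: 7.1
ee_pos: [0.4442, 0.1933, 0.2336]
eef_rot: [3.133, -0.23, -0.0]
wrist_force: [-0.4, -0.0, 0.3]
opening: 0.998
```

Call:
{"name": "drive_tool", "arguments": {"hand": [1, 1, 1, 1, 1, 1, 1, 1], "dp": [[-0.02, -0.12, 0], [-0.04, -0.25, 0], [-0.07, -0.4, 0], [-0.1, -0.55, 0], [-0.13, -0.7, 0.1], [-0.16, -0.8, 0.2], [-0.19, -0.9, 0.24], [-0.19, -0.9, 0.24]], "yaw": [0, 0, 0, 0, 0, 0, 0, 0]}}

```text
t: 8.1
ee_pos: [0.4385, 0.285, 0.2091]
eef_rot: [3.133, -0.23, -0.001]
wrist_force: [-0.5, 0.5, 0.3]
opening: 1.001
```

```bash
python3 - <<'E'
from h import *
o=env.observe();print(o["ee_pos"],o["joint_pos"])
a=snap("top")["pixels"][...,::-1];b=snap("side")["pixels"][...,::-1]
i=np.zeros((560,800,3),np.uint8)
i[:480,:400]=crop(a,160,170,100,120,4);i[:560,400:]=crop(b,210,160,100,140,4)
cv2.imwrite("pics/can1.png",i)
E
```

```text
[0.43845866 0.2849638  0.20907421] [ 4.50004265e-01  3.76130209e-01  1.83638124e+00 -1.07496720e-04
  9.29985562e-01  2.16726208e+00]
```

View pics/can1.png

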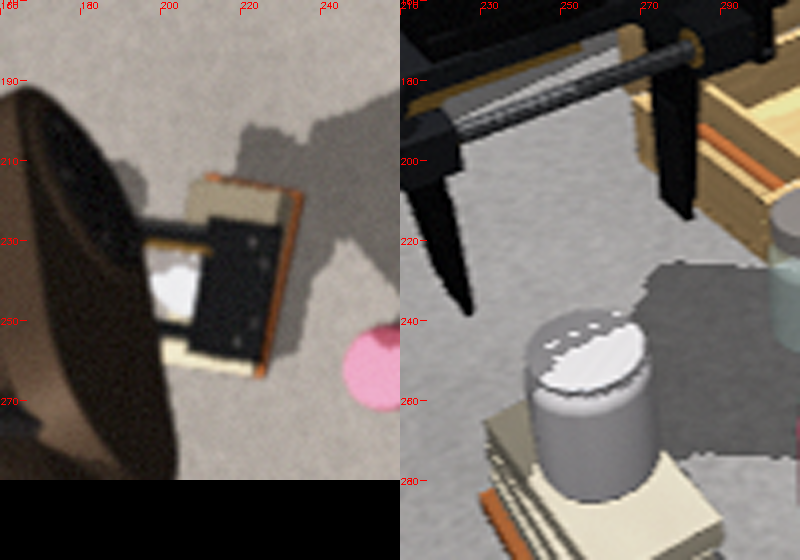

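The open fingers straddle the can: the tips are at side (227,238) and (283,214) and the can top is at (257,248). I'll descend and grip.

Call:
{"name": "drive_tool", "arguments": {"hand": [1, 1, 1, 1, 1, 1, 1, 1], "dp": [[0.01, 0.01, 0.12], [0.01, 0.01, 0.27], [0.01, 0.01, 0.42], [0.01, 0.01, 0.57], [0.01, 0.01, 0.72], [0.01, 0.01, 0.87], [0.01, 0.01, 0.99], [0.01, 0.01, 0.99]], "yaw": [0, 0, 0, 0, 0, 0, 0, 0]}}

```text
t: 9.2
ee_pos: [0.4393, 0.2832, 0.1097]
eef_rot: [3.132, -0.231, -0.002]
wrist_force: [-0.3, -0.3, 0.7]
opening: 1.001
```

Call:
{"name": "drive_tool", "arguments": {"hand": [0.5, 0.4, 0.4, 0.4, 0.4, 0.4, 0.4, 0.4], "dp": [[0, 0, 0], [0, 0, 0], [0, 0, 0], [0, 0, 0], [0, 0, 0], [0, 0, 0], [0, 0, 0], [0, 0, 0]], "yaw": [0, 0, 0, 0, 0, 0, 0, 0], "force": 30}}

```text
t: 10.2
ee_pos: [0.4397, 0.2835, 0.1108]
eef_rot: [-3.133, 0.231, -0.001]
wrist_force: [0.4, 2.5, 3.1]
opening: 0.582
```

Call:
{"name": "drive_tool", "arguments": {"hand": [0.4, 0.4, 0.4, 0.4, 0.4, 0.4, 0.4, 0.4], "dp": [[0, 0, -0.1], [0, 0, -0.25], [0, 0, -0.4], [0.1, 0.04, -0.5], [0.25, 0.1, -0.5], [0.4, 0.15, -0.5], [0.55, 0.2, -0.5], [0.65, 0.24, -0.5]], "yaw": [0, 0, 0, 0, 0, 0, 0, 0]}}

```text
t: 11.2
ee_pos: [0.5014, 0.2493, 0.1601]
eef_rot: [3.133, -0.232, -0.001]
wrist_force: [-0.7, -0.4, -3.2]
opening: 0.583
```

Call:
{"name": "drive_tool", "arguments": {"hand": [0.4, 0.4, 0.4, 0.4, 0.4, 0.4, 0.4, 0.4], "dp": [[0.15, 0.05, 0], [0.3, 0.1, 0], [0.45, 0.15, 0], [0.6, 0.2, 0.1], [0.75, 0.25, 0.2], [0.84, 0.27, 0.35], [0.84, 0.27, 0.5], [0.84, 0.27, 0.6]], "yaw": [0, 0, 0, 0, 0, 0, 0, 0]}}

```text
t: 12.2
ee_pos: [0.5787, 0.2111, 0.0991]
eef_rot: [3.133, -0.231, -0.003]
wrist_force: [-0.3, -0.6, -3.3]
opening: 0.585
```

Call:
{"name": "drive_tool", "arguments": {"hand": [0.4, 0.4, 0.4, 0.4, 0.4, 0.4, 0.4, 0.4], "dp": [[0, 0, 0.1], [0, 0, 0.2], [0, 0, 0.3], [0, 0, 0.4], [0, 0, 0.47], [0, 0, 0.51], [0, 0, 0.53], [0, 0, 0.54]], "yaw": [0, 0, 0, 0, 0, 0, 0, 0]}}

```text
t: 13.2
ee_pos: [0.5796, 0.211, 0.0467]
eef_rot: [-3.133, 0.231, -0.0]
wrist_force: [-0.7, 0.1, -4.0]
opening: 0.582
```

Call:
{"name": "drive_tool", "arguments": {"hand": [0.62, 0.7, 0.8, 0.9, 0.9, 0.9, 0.9, 0.9], "dp": [[0, 0, 0], [0, 0, 0], [0, 0, 0], [0, 0, -0.1], [0, 0, -0.3], [0, 0, -0.5], [0, 0, -0.7], [0, 0, -0.9]], "yaw": [0, 0, 0, 0, 0, 0, 0, 0]}}

```text
t: 14.2
ee_pos: [0.5795, 0.211, 0.1381]
eef_rot: [-3.133, 0.231, -0.001]
wrist_force: [-0.1, -1.1, 0.2]
opening: 0.898
```

```bash
python3 - <<'E'
from h import *
a=snap("top","pics/t2.png")["pixels"][...,::-1];b=snap("side","pics/s2.png")["pixels"][...,::-1]
i=np.zeros((600,800,3),np.uint8)
i[:360,:350]=crop(a,190,205,70,72,5);i[:425,360:735]=crop(b,220,245,75,85,5)
i[430:600,:350]=cv2.resize(b,(350,219))[40:210];i[430:600,400:750]=cv2.resize(a,(350,219))[40:210]
cv2.imwrite("pics/slab.png",i)
E
```

```text
(no output)
```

View pics/slab.png

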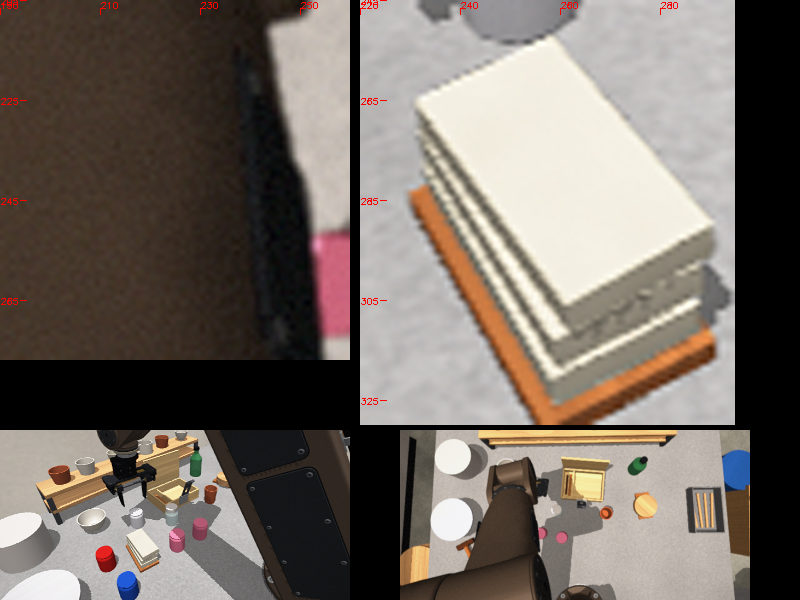

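The side view shows the bare slab's corners at (231,265), (259,252), (291,290) and (262,306). These match the earlier fit, and the can stands upright on the table. Next I'll fetch the slab.

Call:
{"name": "drive_tool", "arguments": {"hand": [0.9, 0.9, 0.9, 0.9, 0.9, 0.9, 0.9, 0.9], "dp": [[-0.12, -0.04, 0], [-0.25, -0.08, 0], [-0.38, -0.13, 0], [-0.5, -0.17, 0], [-0.62, -0.21, 0], [-0.74, -0.25, 0], [-0.85, -0.29, 0], [-0.85, -0.29, 0]], "yaw": [0, 0, 0, 0, 0, 0, 0, 0]}}

```text
t: 15.3
ee_pos: [0.499, 0.2526, 0.1367]
eef_rot: [3.133, -0.23, -0.0]
wrist_force: [0.7, 0.1, 0.6]
opening: 0.896
```

Call:
{"name": "drive_tool", "arguments": {"hand": [0.9, 0.9, 0.9, 0.9, 0.9, 0.9, 0.9, 0.9], "dp": [[-0.12, -0.04, 0], [-0.25, -0.08, 0], [-0.38, -0.13, 0], [-0.5, -0.17, 0], [-0.6, -0.21, 0.1], [-0.67, -0.24, 0.2], [-0.67, -0.24, 0.3], [-0.67, -0.24, 0.4]], "yaw": [0, 0, 0, 0, 0, 0, 0, 0]}}

```text
t: 16.3
ee_pos: [0.437, 0.2857, 0.0956]
eef_rot: [3.133, -0.231, -0.0]
wrist_force: [-0.1, -0.4, 0.0]
opening: 0.902
```

Call:
{"name": "drive_tool", "arguments": {"hand": [0.9, 0.9, 0.9, 0.9, 0.55, 0.45, 0.45, 0.45], "dp": [[0, 0, 0.08], [0, 0, 0.16], [0, 0, 0.25], [0, 0, 0.25], [0, 0, 0.25], [0, 0, 0.25], [0, 0, 0.25], [0, 0, 0.25]], "yaw": [0, 0, 0, 0, 0, 0, 0, 0], "force": 25}}

```text
t: 17.3
ee_pos: [0.437, 0.2858, 0.0719]
eef_rot: [-3.133, 0.231, -0.001]
wrist_force: [-0.6, 1.1, 2.2]
opening: 0.629
```

Call:
{"name": "drive_tool", "arguments": {"hand": [0.45, 0.45, 0.45, 0.45, 0.45, 0.45, 0.45, 0.45], "dp": [[0, 0, 0], [0, 0, 0], [0, 0, -0.05], [0, 0, -0.1], [0, 0, -0.2], [0, 0, -0.3], [0, 0, -0.4], [0, 0, -0.5]], "yaw": [0, 0, 0, 0, 0, 0, 0, 0]}}

```text
t: 18.3
ee_pos: [0.4369, 0.2858, 0.1224]
eef_rot: [-3.133, 0.231, -0.0]
wrist_force: [-0.6, 1.1, -2.0]
opening: 0.629
```

```bash
python3 - <<'E'
from h import *
a=snap("top")["pixels"][...,::-1];b=snap("side")["pixels"][...,::-1]
i=np.zeros((560,800,3),np.uint8)
i[:480,:400]=crop(a,160,170,100,120,4);i[:560,400:]=crop(b,210,200,100,140,4)
cv2.imwrite("pics/lift.png",i)
E
```

```text
(no output)
```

View pics/lift.png

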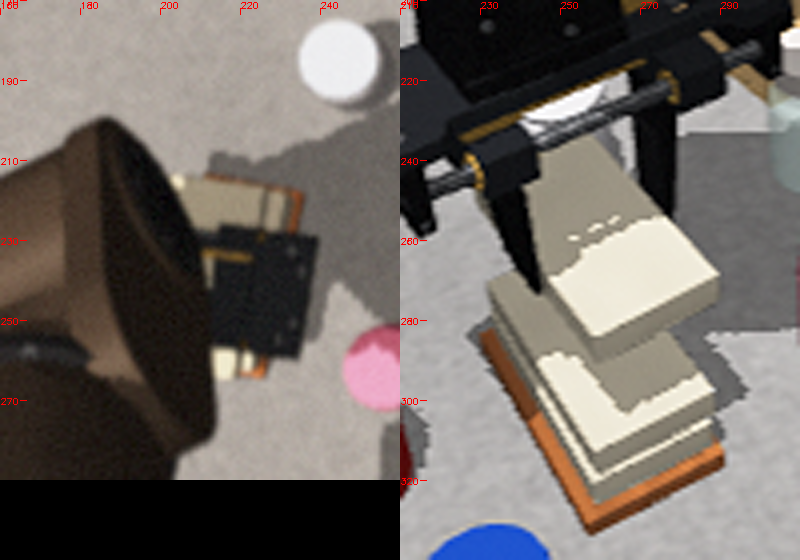

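Only the top slab was lifted, it is level, and the other two are still in place. I'll carry it to the case by way of (0.60, 0.15).

Call:
{"name": "drive_tool", "arguments": {"hand": [0.45, 0.45, 0.45, 0.45, 0.45, 0.45, 0.45, 0.45], "dp": [[0.05, 0.03, -0.1], [0.15, 0.1, -0.2], [0.3, 0.18, -0.2], [0.45, 0.27, -0.2], [0.6, 0.36, -0.2], [0.75, 0.45, -0.2], [0.92, 0.55, -0.2], [0.92, 0.55, -0.2]], "yaw": [0, 0, 0, 0, 0, 0, 0, 0]}}

```text
t: 19.4
ee_pos: [0.521, 0.2168, 0.1414]
eef_rot: [3.133, -0.233, 0.0]
wrist_force: [-0.4, 0.8, -0.7]
opening: 0.631
```

Call:
{"name": "drive_tool", "arguments": {"hand": [0.45, 0.45, 0.45, 0.45, 0.45, 0.45, 0.45, 0.45], "dp": [[0.12, 0.06, 0], [0.25, 0.15, 0], [0.4, 0.22, 0], [0.52, 0.3, 0], [0.65, 0.38, 0], [0.78, 0.46, 0], [0.92, 0.55, 0], [0.92, 0.55, 0]], "yaw": [-0.01, -0.03, -0.05, -0.07, -0.09, -0.107, -0.107, -0.107]}}

```text
t: 20.4
ee_pos: [0.6036, 0.1491, 0.1414]
eef_rot: [3.138, -0.149, 0.0]
wrist_force: [-0.3, 1.0, -3.0]
opening: 0.632
```

Call:
{"name": "drive_tool", "arguments": {"hand": [0.45, 0.45, 0.45, 0.45, 0.45, 0.45, 0.45, 0.45], "dp": [[0.01, 0.12, 0], [0.03, 0.25, 0], [0.05, 0.4, 0], [0.07, 0.55, 0], [0.09, 0.7, 0], [0.11, 0.85, 0], [0.13, 1, 0], [0.13, 1, 0]], "yaw": [0, 0, 0, 0, 0, 0, 0, 0]}}

```text
t: 21.4
ee_pos: [0.6064, 0.048, 0.1416]
eef_rot: [3.138, -0.149, 0.0]
wrist_force: [0.7, 1.2, -2.9]
opening: 0.63
```

Call:
{"name": "drive_tool", "arguments": {"hand": [0.45, 0.45, 0.45, 0.45, 0.45, 0.45, 0.45, 0.45], "dp": [[0.01, 0.12, 0], [0.03, 0.25, 0], [0.05, 0.4, 0], [0.07, 0.55, 0], [0.09, 0.7, 0], [0.1, 0.85, 0.1], [0.11, 1, 0.25], [0.11, 1, 0.4]], "yaw": [0, 0, 0, 0, 0, 0, 0, 0]}}

```text
t: 22.4
ee_pos: [0.6076, -0.0525, 0.1001]
eef_rot: [3.138, -0.149, -0.001]
wrist_force: [0.4, 0.2, -2.7]
opening: 0.63
```

```bash
python3 - <<'E'
from h import *
o=env.observe();print(o["ee_pos"],o["wrist_force"])
a=snap("top")["pixels"][...,::-1];b=snap("side")["pixels"][...,::-1]
i=np.zeros((540,800,3),np.uint8)
i[:400,:400]=crop(a,285,115,100,100,4);i[:540,400:]=crop(b,260,95,100,135,4)
cv2.imwrite("pics/bay.png",i)
E
```

```text
[ 0.60762511 -0.05252816  0.10010676] [ 0.40195147  0.17121607 -2.74842315]
```

View pics/bay.png

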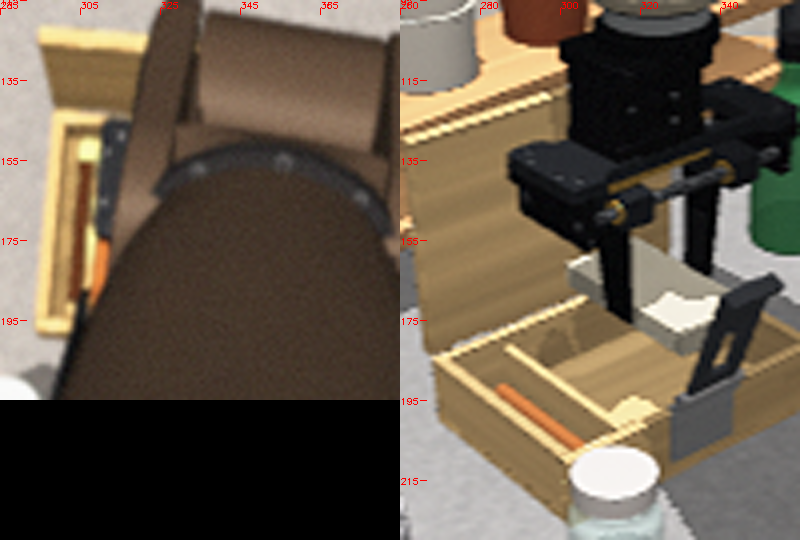

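The slab hangs level over the large bay, clear of the walls, the lid and the hasp. I'll lower it.

Call:
{"name": "drive_tool", "arguments": {"hand": [0.45, 0.45, 0.45, 0.45, 0.45, 0.45, 0.45, 0.45], "dp": [[0, 0, 0.06], [0, 0, 0.12], [0, 0, 0.19], [0, 0, 0.25], [0, 0, 0.31], [0, 0, 0.37], [0, 0, 0.43], [0, 0, 0.45]], "yaw": [0, 0, 0, 0, 0, 0, 0, 0]}}

```text
t: 23.5
ee_pos: [0.6078, -0.0514, 0.0561]
eef_rot: [3.138, -0.147, -0.001]
wrist_force: [-0.7, 0.8, -2.1]
opening: 0.631
```

Call:
{"name": "drive_tool", "arguments": {"hand": [0.45, 0.45, 0.45, 0.45, 0.45, 0.45, 0.45, 0.45], "dp": [[0, 0, 0.05], [0, 0, 0.1], [0, 0, 0.14], [0, 0, 0.18], [0, 0, 0.2], [0, 0, 0.22], [0, 0, 0.23], [0, 0, 0.23]], "yaw": [0, 0, 0, 0, 0, 0, 0, 0]}}

```text
t: 24.5
ee_pos: [0.6079, -0.0514, 0.0336]
eef_rot: [3.138, -0.147, 0.0]
wrist_force: [-0.3, 0.3, -2.5]
opening: 0.63
```

Call:
{"name": "drive_tool", "arguments": {"hand": [0.7, 0.8, 0.8, 0.8, 0.8, 0.8, 0.8, 0.8], "dp": [[0, 0, 0], [0, 0, 0], [0, 0, 0], [0, 0, -0.1], [0, 0, -0.3], [0, 0, -0.55], [0, 0, -0.8], [0, 0, -1]], "yaw": [0, 0, 0, 0, 0, 0, 0, 0]}}

```text
t: 25.5
ee_pos: [0.6081, -0.0514, 0.1354]
eef_rot: [3.138, -0.147, 0.002]
wrist_force: [-0.6, -0.6, 0.4]
opening: 0.799
```

Call:
{"name": "drive_tool", "arguments": {"hand": [0.5, 0.2, 0, 0, 0, 0, 0, 0], "dp": [[0, 0, -0.12], [0, 0, -0.25], [0, 0, -0.4], [0, 0.05, -0.55], [0, 0.1, -0.7], [0, 0.15, -0.85], [0, 0.16, -1], [0, 0.16, -1]], "yaw": [0, 0, 0, 0, 0, 0, 0, 0]}}

```text
t: 26.5
ee_pos: [0.6068, -0.0675, 0.2349]
eef_rot: [3.138, -0.147, 0.003]
wrist_force: [0.7, 0.5, 0.3]
opening: 0.029
```

Call:
{"name": "drive_tool", "arguments": {"hand": [0, 0, 0, 0, 0, 0, 0, 0], "dp": [[0.05, 0, -0.1], [0.2, 0, -0.18], [0.35, 0, -0.18], [0.5, 0, -0.18], [0.65, 0, -0.18], [0.8, 0, -0.18], [1, 0, -0.18], [1, 0, -0.18]], "yaw": [0, 0, 0, 0, 0, 0, 0, 0]}}

```text
t: 27.5
ee_pos: [0.7067, -0.0766, 0.2508]
eef_rot: [-3.138, 0.147, 0.001]
wrist_force: [0.4, -0.2, -0.7]
opening: 0.004
```

```bash
python3 - <<'E'
from h import *
o=env.observe();print(o["ee_pos"],o["joint_pos"])
a=snap("top","pics/t4.png")["pixels"][...,::-1];b=snap("side","pics/s4.png")["pixels"][...,::-1]
i=np.zeros((520,800,3),np.uint8)
i[:400,:400]=crop(a,285,115,100,100,4);i[:520,400:]=crop(b,260,85,100,130,4)
cv2.imwrite("pics/lid1.png",i)
E
```

```text
[ 0.70668715 -0.07660216  0.25082678] [-2.00790125e-01  6.05243300e-01  1.29986354e+00 -7.91313608e-05
  1.23729141e+00  1.46345549e+00]
```

View pics/lid1.png

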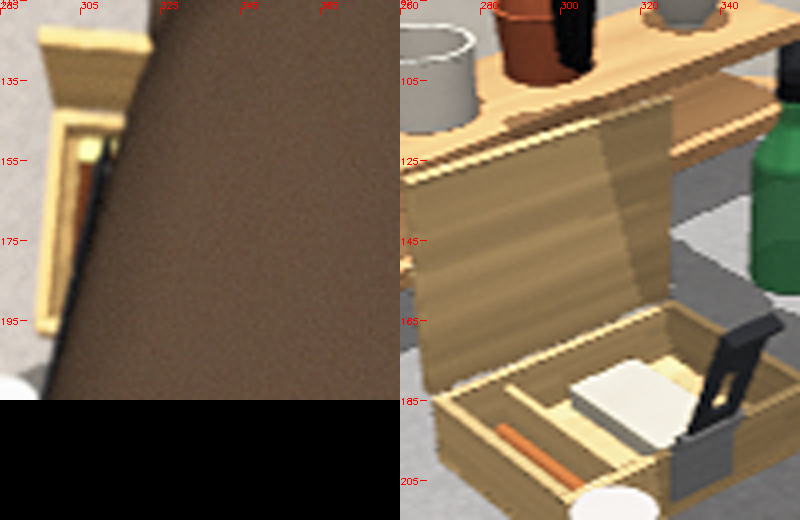

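The slab lies flat in the bay (side view around (323,190)), and the closed fingers are above and behind the lid's edge. I'll go down behind the lid and swing it over.

Call:
{"name": "drive_tool", "arguments": {"hand": [0, 0, 0, 0, 0, 0, 0, 0], "dp": [[0.1, 0, 0], [0.12, 0, 0.05], [0.12, 0, 0.15], [0.12, 0, 0.25], [0.12, 0, 0.35], [0.12, 0, 0.45], [0.12, 0, 0.55], [0.12, 0, 0.62]], "yaw": [0, 0, 0, 0, 0, 0, 0, 0]}}

```text
t: 28.6
ee_pos: [0.7178, -0.0778, 0.1888]
eef_rot: [3.138, -0.147, -0.001]
wrist_force: [-1.3, 0.2, 0.7]
opening: 0.005
```

Call:
{"name": "drive_tool", "arguments": {"hand": [0, 0, 0, 0, 0, 0, 0, 0], "dp": [[-0.08, 0, 0], [-0.17, 0, 0], [-0.27, 0, 0], [-0.37, 0, 0], [-0.49, 0, 0.02], [-0.61, 0, 0.05], [-0.72, 0, 0.09], [-0.83, 0, 0.14]], "yaw": [0, 0, 0, 0, 0, 0, 0, 0]}}

```text
t: 29.6
ee_pos: [0.6346, -0.07, 0.1753]
eef_rot: [3.138, -0.147, 0.0]
wrist_force: [3.0, 0.2, -1.4]
opening: 0.006
```

Call:
{"name": "drive_tool", "arguments": {"hand": [0, 0, 0, 0, 0, 0, 0, 0], "dp": [[-0.11, 0, 0.06], [-0.2, 0, 0.13], [-0.29, 0, 0.21], [-0.37, 0, 0.3], [-0.45, 0, 0.41], [-0.52, 0, 0.53], [-0.58, 0, 0.65], [-0.61, 0, 0.76]], "yaw": [0, 0, 0, 0, 0, 0, 0, 0]}}

```text
t: 30.6
ee_pos: [0.5739, -0.0643, 0.0987]
eef_rot: [-3.138, 0.147, 0.002]
wrist_force: [-0.7, -0.6, 1.7]
opening: 0.007
```

Call:
{"name": "drive_tool", "arguments": {"hand": [0, 0, 0, 0, 0, 0, 0, 0], "dp": [[0, 0, 0.04], [-0.01, 0, 0.08], [-0.02, 0, 0.12], [-0.02, 0, 0.16], [-0.02, 0, 0.18], [-0.02, 0, 0.2], [-0.02, 0, 0.21], [-0.02, 0, 0.22]], "yaw": [0, 0, 0, 0, 0, 0, 0, 0]}}

```text
t: 31.6
ee_pos: [0.5726, -0.0642, 0.079]
eef_rot: [3.138, -0.147, 0.001]
wrist_force: [-8.4, 0.9, 27.2]
opening: 0.006
```

The lid is shut: TCP z is 0.079, so the fingertips are at 0.060, and the reaction is 27 N. Now I'll go over to the robot side of the hasp.

Call:
{"name": "drive_tool", "arguments": {"hand": [0, 0, 0, 0, 0, 0, 0, 0], "dp": [[0, 0, -0.12], [0, 0, -0.25], [0, 0, -0.4], [0, 0, -0.55], [0, 0, -0.7], [0, 0, -0.85], [0, 0, -1], [0, 0, -1]], "yaw": [0, 0, 0, 0, 0, 0, 0, 0]}}

```text
t: 32.6
ee_pos: [0.573, -0.0642, 0.1789]
eef_rot: [3.138, -0.147, 0.003]
wrist_force: [0.4, -1.1, -0.6]
opening: 0.005
```

Call:
{"name": "drive_tool", "arguments": {"hand": [0, 0, 0, 0, 0, 0, 0, 0], "dp": [[0, 0, -0.1], [-0.15, 0, -0.2], [-0.3, 0, -0.2], [-0.45, 0, -0.2], [-0.6, 0, -0.2], [-0.75, 0, -0.2], [-0.9, 0, -0.2], [-1, 0, -0.2]], "yaw": [0, 0, 0, 0, 0, 0, 0, 0]}}

```text
t: 33.6
ee_pos: [0.4721, -0.0547, 0.1977]
eef_rot: [3.138, -0.147, -0.0]
wrist_force: [0.2, 0.5, 0.3]
opening: 0.001
```

```bash
python3 - <<'E'
from h import *
o=env.observe();print(o["ee_pos"],o["wrist_force"])
a=snap("top","pics/t5.png")["pixels"][...,::-1];b=snap("side","pics/s5.png")["pixels"][...,::-1]
i=np.zeros((520,800,3),np.uint8)
i[:480,:400]=crop(a,285,115,100,120,4);i[:480,400:]=crop(b,275,110,100,120,4)
cv2.imwrite("pics/hasp1.png",i)
E
```

```text
[ 0.47205334 -0.05473456  0.19766468] [0.20898664 0.47281403 0.26377109]
```

View pics/hasp1.png

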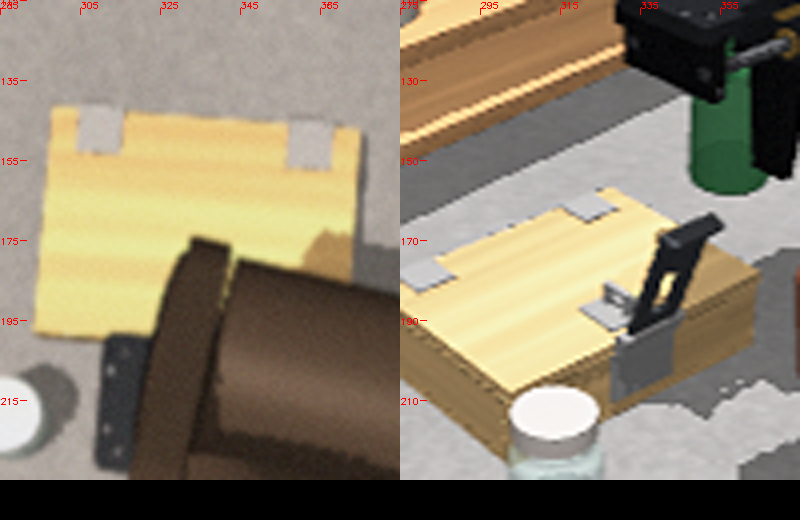

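The lid is fully shut with the staple at side (328,184). The hasp is still open, with its end at (350,167). I'll move in front of the hasp and swing it.

Call:
{"name": "drive_tool", "arguments": {"hand": [0, 0, 0, 0, 0, 0, 0, 0], "dp": [[-0.1, -0.1, 0], [-0.15, -0.2, 0], [-0.15, -0.3, 0], [-0.15, -0.4, 0.05], [-0.15, -0.4, 0.15], [-0.15, -0.4, 0.25], [-0.15, -0.4, 0.35], [-0.15, -0.4, 0.42]], "yaw": [0, 0, 0, 0, 0, 0, 0, 0]}}

```text
t: 34.7
ee_pos: [0.4617, -0.0138, 0.1547]
eef_rot: [-3.138, 0.148, 0.001]
wrist_force: [-0.5, -0.0, -0.9]
opening: 0.004
```

Call:
{"name": "drive_tool", "arguments": {"hand": [0, 0, 0, 0, 0, 0, 0, 0], "dp": [[0.1, 0, 0], [0.2, 0, 0], [0.3, 0, 0], [0.42, 0, 0], [0.54, 0, 0], [0.66, 0, 0.01], [0.76, 0, 0.03], [0.84, 0, 0.05]], "yaw": [0, 0, 0, 0, 0, 0, 0, 0]}}

```text
t: 35.7
ee_pos: [0.546, -0.0215, 0.1503]
eef_rot: [3.138, -0.147, -0.0]
wrist_force: [-0.5, -0.2, -1.4]
opening: 0.003
```

Call:
{"name": "drive_tool", "arguments": {"hand": [0, 0, 0, 0, 0, 0, 0, 0], "dp": [[0.08, 0, 0.04], [0.15, 0, 0.09], [0.21, 0, 0.14], [0.26, 0, 0.2], [0.31, 0, 0.26], [0.36, 0, 0.33], [0.4, 0, 0.42], [0.43, 0, 0.51]], "yaw": [0, 0, 0, 0, 0, 0, 0, 0]}}

```text
t: 36.7
ee_pos: [0.5885, -0.0255, 0.0989]
eef_rot: [3.138, -0.147, -0.0]
wrist_force: [-0.6, 0.7, -0.2]
opening: 0.006
```

Call:
{"name": "drive_tool", "arguments": {"hand": [0, 0, 0, 0, 0, 0, 0, 0], "dp": [[0.01, 0, 0.03], [0.02, 0, 0.06], [0.02, 0, 0.09], [0.02, 0, 0.12], [0.02, 0, 0.14], [0.02, 0, 0.15], [0.02, 0, 0.155], [0.02, 0, 0.155]], "yaw": [0, 0, 0, 0, 0, 0, 0, 0]}}

```text
t: 37.7
ee_pos: [0.5903, -0.0257, 0.0843]
eef_rot: [3.138, -0.147, 0.0]
wrist_force: [-1.1, -0.4, 2.4]
opening: 0.005
```

Call:
{"name": "drive_tool", "arguments": {"hand": [0, 0, 0, 0, 0, 0, 0, 0], "dp": [[0, 0, 0.005], [0, 0, 0.01], [0, 0, 0.015], [0, 0, 0.015], [0, 0, 0.015], [0, 0, 0.015], [0, 0, 0.015], [0, 0, 0.015]], "yaw": [0, 0, 0, 0, 0, 0, 0, 0]}}

```text
t: 38.7
ee_pos: [0.5903, -0.0257, 0.084]
eef_rot: [3.138, -0.147, 0.001]
wrist_force: [-5.2, -0.1, 16.1]
opening: 0.001
```

Firm contact at 16 N with the tips at 0.065, which is the upper face of a flat hasp. I'll lift off and step aside.

Call:
{"name": "drive_tool", "arguments": {"hand": [0, 0, 0, 0, 0, 0, 0, 0], "dp": [[0, 0, -0.12], [0, 0, -0.25], [0, 0, -0.4], [0, 0, -0.55], [0, 0, -0.7], [0, 0, -0.85], [0, 0, -1], [0, 0, -1]], "yaw": [0, 0, 0, 0, 0, 0, 0, 0]}}

```text
t: 39.7
ee_pos: [0.5907, -0.0257, 0.1839]
eef_rot: [3.138, -0.147, 0.003]
wrist_force: [0.7, 0.8, 0.1]
opening: 0.002
```

Call:
{"name": "drive_tool", "arguments": {"hand": [0, 0, 0, 0, 0, 0, 0, 0], "dp": [[-0.1, 0.1, -0.1], [-0.25, 0.25, -0.2], [-0.4, 0.4, -0.3], [-0.55, 0.55, -0.4], [-0.7, 0.7, -0.5], [-0.85, 0.85, -0.5], [-1, 1, -0.5], [-1, 1, -0.5]], "yaw": [0, 0, 0, 0, 0, 0, 0, 0]}}

```text
t: 40.7
ee_pos: [0.4803, -0.1167, 0.2325]
eef_rot: [-3.138, 0.15, 0.001]
wrist_force: [-1.0, -0.2, 0.3]
opening: 0.008
```

Call:
{"name": "drive_tool", "arguments": {"hand": [0, 0, 0, 0, 0, 0, 0, 0], "dp": [[0, 0.12, 0], [0, 0.25, 0], [0, 0.4, 0], [0, 0.55, 0], [0, 0.7, 0], [0, 0.85, 0], [0, 1, 0], [0, 1, 0]], "yaw": [0, 0, 0, 0, 0, 0, 0, 0]}}

```text
t: 41.7
ee_pos: [0.4719, -0.2164, 0.2325]
eef_rot: [3.138, -0.149, 0.0]
wrist_force: [0.0, 0.3, 0.6]
opening: 0.007
```

```bash
python3 - <<'E'
from h import *
a=snap("top","pics/t6.png")["pixels"][...,::-1];b=snap("side","pics/s6.png")["pixels"][...,::-1]
i=np.zeros((600,800,3),np.uint8)
i[:400,:400]=crop(a,285,125,100,100,4);i[:400,400:]=crop(b,275,135,100,100,4)
i[400:,:320]=cv2.resize(a,(320,200));i[400:,400:720]=cv2.resize(b,(320,200))
cv2.imwrite("pics/end.png",i)
E
```

```text
(no output)
```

View pics/end.png

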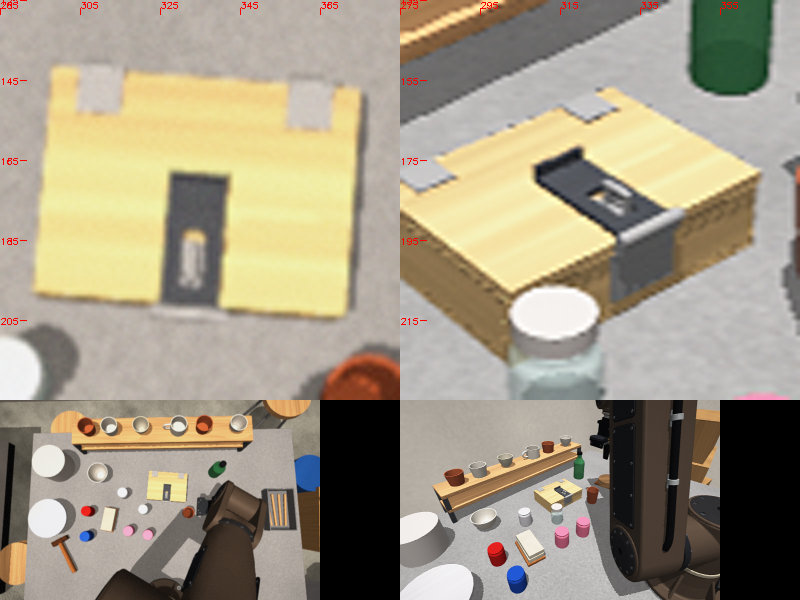

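The hasp lies flat on the shut lid with the staple through its slot: top (333,190), side (328,184). The can stands upright on the table, the two remaining slabs are still on their stack, and the bystanders are where they were. Handing in.

```bash
python3 -c "
from plant import env
print(env.job_done()); print(env.observe()['t'])"
```

```text
the job is handed in; nothing more can be done
None
the job is handed in; nothing more can be done
```

The job is done and was handed in at about 42 s, inside the 72 s limit. `job_done()` gave no verdict, so everything below is from my own checks.

- **Can:** I set it down at about (0.58, 0.21). It came free 1–2 mm above the table and stands upright in the last pictures.
- **Slab:** The top slab lies flat in the large bay, length along the case's x. I saw this before shutting the lid. The other two slabs are still on their stack.
- **Lid:** It is fully shut. The fingertips stopped at z = 0.060 with about 27 N of reaction.
- **Hasp:** It lies flat with the staple through its slot, seen in both cameras. The fingertips stopped at z = 0.065 with about 16 N.
- **Bystanders:** None looks moved in the last pictures. I checked this by eye and did not measure it, and the arm partly hides the disc stack.

No check failed. The only disagreement was an offset of 1–2 pixels (about 2 mm) between the two cameras, which is within their stated calibration.

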